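# Hang the graphite paddle on its peg

## Task

Draw the graphite paddle out of its slot in the tool block and hang it by its eye on the empty peg in the middle of the rack, pushed fully home so that the eye sits against the peg's collar, and let go. The peg has been bent over the years, so feel for it gently, never force the paddle against the rack, and do not disturb the tools hanging on either side or the other things on the bench.

Things in the scene. Friction and masses are not known exactly. Their poses are not given: they have to be found in the camera images.
- paddle: Graphite paddle to hang, 186 mm tall, 0.1 to 0.16 kg, upright in the block's slot. Origin: centre of its foot; z up, x normal to its flat face, y its width; both faces alike. Black plate 52 (y) x 8 (x) mm, 60 mm high; 8 mm round steel shank; from z = 90 to 170 mm a flat-sided wooden handle 16 mm wide (y), 12 mm thick (x); on top a steel eye.
- eye (a point): Centre of the paddle's eye, 178 mm above the paddle's origin: a ring of 3 mm wire in the plane of the paddle (hole along the paddle's x), 16 mm outside, 10 mm inside, so it clears the 6 mm peg by only 2 mm all round.
- rack: Fixed bench rack. Origin on the bench under the crossbar; x points from the pegs to the crossbar, y along it, z up. Wooden crossbar 370 mm long, 18 mm thick, from z = 207 to 245 mm, front face at x = -9 mm. On it, at y = -140, -70, 0, 70, 140 mm, five steel collars 12 mm thick, 14 mm long, each with a 6 mm peg. The middle peg is empty, the others are straight and hold tools.
- peg_root (a point): Fixed point where the axis of the empty peg leaves its collar (x = -23, y = 0, z = 235 mm in the rack's frame). The straight peg would stick out 60 mm towards -x, rising 12 degrees: flat tip 59 mm out, 12 mm higher. It is rigid but bent about this point, sideways by up to 12.5 degrees (tip 13.5 mm left or right) and up or down by up to 4.5 degrees (tip 5 mm), differently each time.
- home (a point): Where the eye's centre lies when the paddle hangs fully home on the empty peg, its eye against the collar: 1.6 mm in front of the collar's face, 1.4 mm below the peg's root (x = -24.6, y = 0, z = 233.6 mm in the rack's frame; axes as the rack's). The paddle does not slide down the peg by itself: push it home.
- block: Fixed wooden tool block, 120 mm (x) by 100 mm (y), 42 mm high; origin at the centre of its underside, z up. Two slots across it, 56 mm long (y), 11 mm wide (x), 32 mm deep, centred at x = -24 mm (the paddle's) and x = 26 mm (the spatula's); the paddle's and the spatula's axes lie along the block's.
- paddle_wide: Black graphite paddle, plate 64 mm wide, dark wooden handle 16 x 12 mm with an eye on top, hanging on a peg, not to be disturbed. Origin: centre of its foot, 178 mm below its eye's centre; z up, x towards the crossbar. Beside the empty peg, on one side (y = 70 or -70 mm in the rack's frame).
- paddle_brass: Brass paddle, plate 64 mm wide, pale wooden handle 16 x 12 mm with an eye on top, hanging on a peg, not to be disturbed. Origin: centre of its foot, 178 mm below its eye's centre; z up, x towards the crossbar. Beside the empty peg, on the other side.
- reamer: Black tapered graphite reamer, 26 mm thick, dark wooden handle 16 x 12 mm with an eye on top, hanging on a peg, not to be disturbed. Origin: centre of its foot, 178 mm below its eye's centre; z up, x towards the crossbar. On one of the two outermost pegs.
- rod_tool: Brass rod tool, 18 mm thick, pale wooden handle 16 x 12 mm with an eye on top, hanging on a peg, not to be disturbed. Origin: centre of its foot, 178 mm below its eye's centre; z up, x towards the crossbar. On the other outermost peg.
- spatula: Steel spatula with a round black grip, blade 50 mm wide, 130 mm tall, standing in the other slot of the block, 50 mm from the paddle; leave it there. Origin at the centre of its foot.
- flask: Round glass flask, 72 mm wide, 125 mm tall, standing on the bench beyond the block; leave alone. Origin at the centre of its underside.
- flask_small: Smaller glass flask, 56 mm wide, 100 mm tall, standing on the bench; leave alone. Origin at the centre of its underside.

How it is judged:
On the way:
1. the paddle is drawn up out of its slot, its foot clear of the block (z of paddle in the frame of block above 0.044 m), for 0.1 s.
At the end, for the whole second after the job is handed in: The paddle hangs at rest by its eye on the middle peg, the eye within 3 mm of fully home along the peg and 4 mm sideways and in height, upright within 0.08 rad and square to the crossbar within 0.15 rad; the four hung tools, the spatula and both flasks are within 12 mm of where they started (x of eye in the frame of home between -0.003 and 0.003 m and y of eye in the frame of home between -0.004 and 0.004 m and z of eye in the frame of home between -0.004 and 0.004 m and angle between paddle's own z axis and vertical below 0.08 rad and angle between the x axis of paddle and the x axis of rack, either way round below 0.15 rad and contact force between paddle and rack above 0.3 N and linear speed of paddle below 0.02 m/s and distance of each of paddle_wide, paddle_brass, reamer, rod_tool, spatula, flask, flask_small from where it was at the start of the episode below 0.012 m); the robot touches nothing.
It fails at once if the paddle is pressed against the rack or its peg with more than 20 N (contact force between paddle and rack above 20 N).
It fails at once if the arm or the fingers push on the rack with more than 20 N (contact force between any of the arm, the fingers and rack above 20 N).
It fails at once if a hung neighbour is knocked: its foot moves more than 15 mm (distance of any of paddle_wide, paddle_brass, reamer, rod_tool from where it was at the start of the episode above 0.015 m).
It fails at once if the spatula or a flask is moved more than 15 mm (distance of any of spatula, flask, flask_small from where it was at the start of the episode above 0.015 m).
It also fails if it takes over 72 s, if anything falls off the work surface, if the arm or the gripper's body presses on something with over 40 N, if the wrist force passes 120 N, or if a joint passes its speed limit or range.

## Robot

A 6-joint arm with a two-finger parallel gripper is mounted at the origin on the work surface. World frame = base frame: x ahead of the robot, y to its left, z up, the work surface at z = 0. Lengths are in m, angles in rad, forces in N, time in s.
With the tool pointing down it reaches from about 0.3 to 0.825 m from the base axis. Payload 5.4 kg.
Tool frame: the origin (TCP) lies at the very end of the fingers, on their centre line; the grasp point (between the pads) lies 19 mm behind it; z points along the fingers, y is the line along which they close (so a half turn about z gives the same grasp; the last joint's range is limited). The gripper opens to 92 mm and grips with 3 to 60 N. Pads are 20 mm wide; open, the fingers measure 128 mm over their backs; the gripper's body (75 mm by 189 mm) begins 69 mm behind the grasp point.
Start: joints at [1.118, 0.158, 1.597, -0, 1.386, -0.21], TCP at [0.138, 0.558, 0.215] pointing down, gripper open.
Joint ranges: [-2.91, 2.91], [-0.94, 2.29], [0.18, 2.7], [-1.29, 4.43], [0.17, 2.64], [-3, 3]. Speed limits (rad/s): [2.57, 2.57, 3.14, 3.14, 3.14, 3.14].

## Interface

Orientations are given as a rotation vector (axis times angle).
In Python, from workcell import bot gives the robot as it stands. Calls block until the motion is done:
- bot.goto(position, orientation): joint-space move of the TCP to a pose.
- bot.line_to(position, rot=None, max_speed=0.15): straight line of the TCP; rot=None keeps the orientation; max_speed is the mean speed in m/s.
- bot.set_joints(angles): joint-space move.
- bot.set_gripper(opening, newtons=None): opening from 0.0 (shut) to 1.0 (fully open); newtons is the grip in N (None keeps the last); returns when the fingers have stopped.
- bot.hold(seconds).
- bot.inverse_kinematics(position, orientation): joint angles nearest the present ones, or None.
- bot.read_camera(name): name is "side" or "top" or "wrist"; returns a dict with "pixels" (400x640x3 uint8, blue, green, red), "fx", "fy", "cx", "cy" (pixels), "R" (3x3) and "t" (3): a world point X has camera coordinates R X + t. Camera axes: x right, y down, z forward; pixel columns grow to the right and rows downward; lengths in m; the calibration is good to about 2 mm. A picture is of the moment at which its call begins. There is no depth.
A pose or a line that the arm cannot do raises bot.MotionError and nothing moves.
- bot.job_done(): hands the job in; it is judged then, once.
Readings, each from a call of its own:
- bot.current_clock(): time.
- bot.current_joints(): joint angles.
- bot.current_joint_vel(): joint speeds.
- bot.current_effort(): joint torques, N m.
- bot.current_ee_pos(): TCP position.
- bot.current_tool_rot(): TCP orientation.
- bot.current_contact_force(): force on the tool from outside, world axes, zero at the start.
- bot.current_ft_torque(): the same for the moment, N m.
- bot.current_opening(): opening from 0.0 (shut) to 1.0 (fully open).
- bot.current_grip_force(): force on a finger pad.
Only numpy, scipy, OpenCV 4.12 (cv2) and the standard library are available. Lean on these libraries where they do the work, as an engineer would, in place of code of your own. Each camera call takes 0.05 s, during which the arm holds its last target. There are 200 camera calls.

## Working session

There is one attempt and no reset: what is moved stays moved. The work goes in short steps, each a Python script; the robot and the scene stay as the last script left them, time stands still between calls to the robot, and variables do not carry over. Pictures are saved under pics/ and viewed, at most 10 in all, crops included, and the job is handed in when it is done.

```bash
mkdir -p pics; ls; python3 - <<'E'
from workcell import bot
import cv2,numpy as np
for n in("side","top","wrist"):
    c=bot.read_camera(n); cv2.imwrite(f"pics/{n}0.png",c["pixels"])
    print(n,c["fx"],c["fy"],c["cx"],c["cy"],np.round(c["R"],4).tolist(),np.round(c["t"],4).tolist())
print(bot.current_clock(),bot.current_tool_rot())
E
```

```text
pics
side 410.78170051792046 410.78170051792046 314.49216933458155 201.97105362940803 [[-0.738, -0.6748, -0.0104], [-0.4705, 0.5255, -0.7088], [0.4838, -0.5182, -0.7053]] [0.3971, 0.3902, 0.693]
top 374.91159036922767 374.91159036922767 324.16990910802133 199.76138239214788 [[-0.0153, -0.9998, 0.0116], [-0.9966, 0.0143, -0.0807], [0.0805, -0.0128, -0.9967]] [0.0023, 0.5542, 0.915]
wrist 336.04191701807275 336.04191701807275 324.0892796974931 202.04969872707358 [[0.2397, 0.9708, -0.0028], [0.9432, -0.2322, 0.2376], [0.2301, -0.0596, -0.9713]] [-0.5739, -0.0278, 0.3908]
0.15 [-3.80434320e-01 -3.11796464e+00  2.21071456e-03]
```

View pics/side0.png

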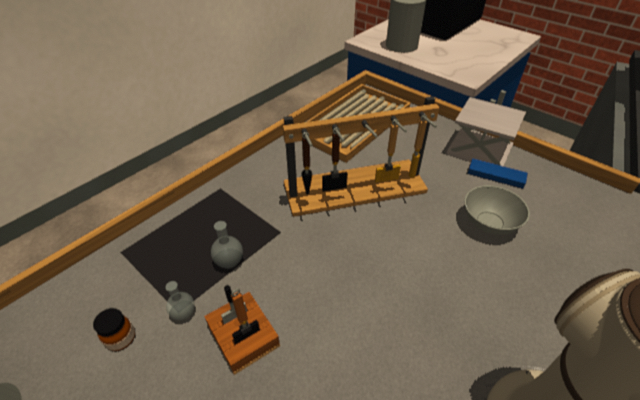

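View pics/top0.png

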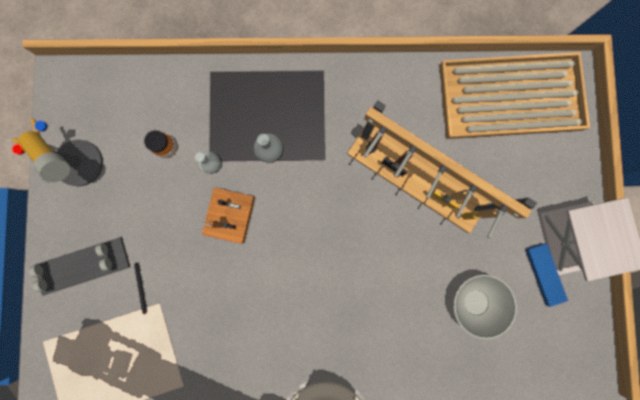

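```bash
python3 - <<'E'
import cv2,numpy as np
s=cv2.imread("pics/side0.png");t=cv2.imread("pics/top0.png")
a=cv2.resize(s[85:225,270:450],(720,560),interpolation=cv2.INTER_CUBIC);cv2.imwrite("pics/a.png",a)
b=cv2.resize(t[90:250,335:545],(790,600),interpolation=cv2.INTER_CUBIC);cv2.imwrite("pics/b.png",b)
c=np.hstack([cv2.resize(s[275:375,195:285],(400,444),interpolation=cv2.INTER_CUBIC),cv2.resize(t[175:255,190:262],(400,444),interpolation=cv2.INTER_CUBIC)]);cv2.imwrite("pics/c.png",c)
E
```

```text
(no output)
```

View pics/a.png

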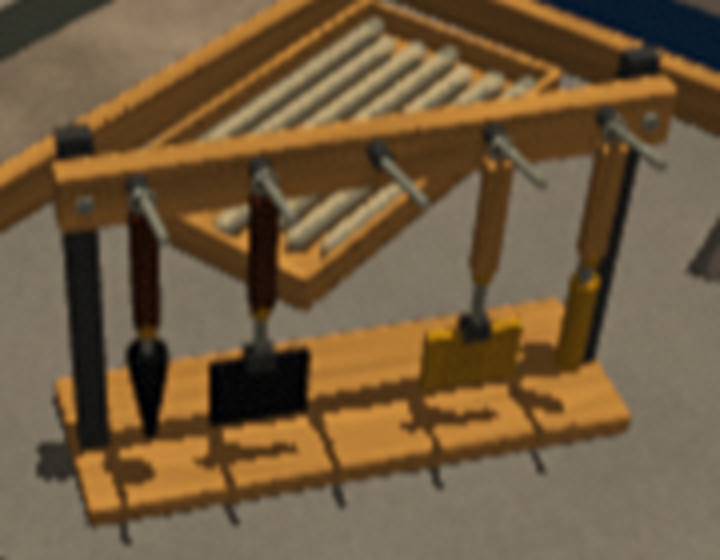

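View pics/b.png

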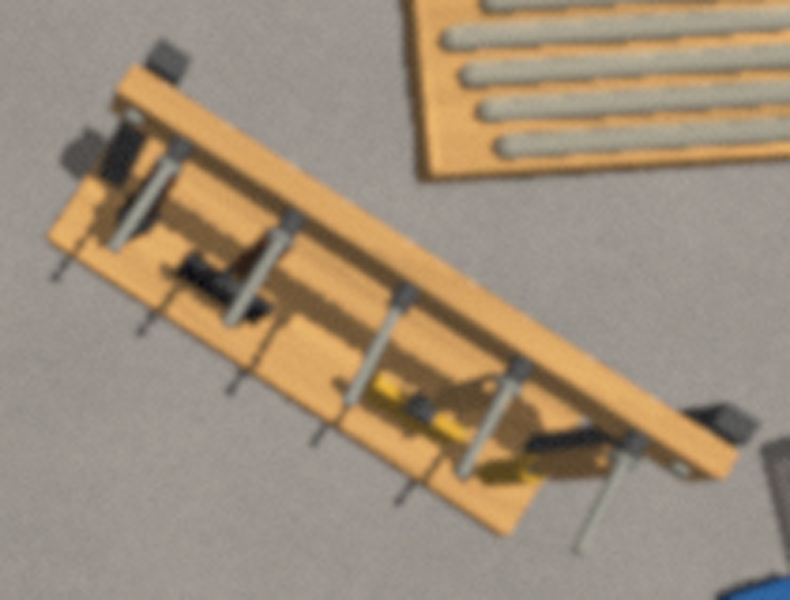

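View pics/c.png

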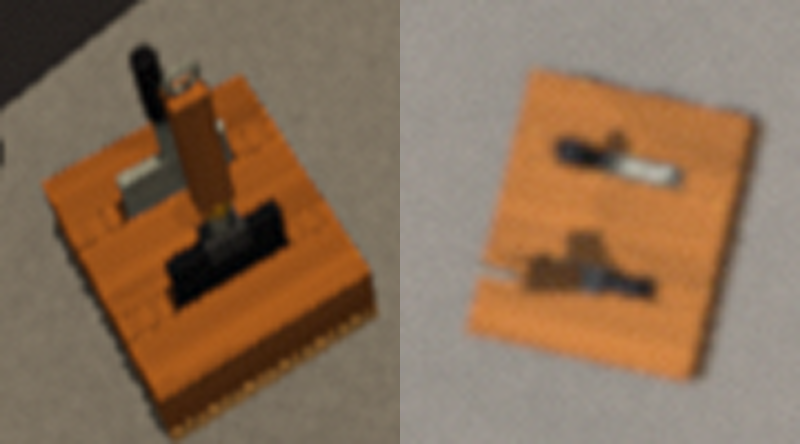

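```bash
cat > h.py <<'E'
from workcell import bot
import numpy as np, cv2
from scipy.spatial.transform import Rotation as Ro
from scipy.optimize import least_squares
def ray(c,p):
    R=np.array(c["R"]);t=np.array(c["t"])
    return -R.T@t, R.T@np.array([(p[0]-c["cx"])/c["fx"],(p[1]-c["cy"])/c["fy"],1.])
def onz(c,p,z):
    o,d=ray(c,p); return o+d*(z-o[2])/d[2]
def proj(c,X):
    q=np.array(c["R"])@X+np.array(c["t"]); return np.array([c["fx"]*q[0]/q[2]+c["cx"],c["fy"]*q[1]/q[2]+c["cy"]])
def tri(c1,p1,c2,p2):
    o1,d1=ray(c1,p1);o2,d2=ray(c2,p2);d1/=np.linalg.norm(d1);d2/=np.linalg.norm(d2)
    s=np.linalg.lstsq(np.c_[d1,-d2],o2-o1,rcond=None)[0]
    a,b=o1+s[0]*d1,o2+s[1]*d2; return (a+b)/2,np.linalg.norm(a-b)
def toolrot(az,pitch,sgn):
    xr=np.array([np.cos(az),np.sin(az),0]);yr=np.array([-np.sin(az),np.cos(az),0])
    z=np.cos(pitch)*xr-np.array([0,0,np.sin(pitch)]);y=sgn*yr
    return Ro.from_matrix(np.c_[np.cross(y,z),y,z]).as_rotvec()
E
python3 - <<'E'
from h import *
np.set_printoptions(precision=4,suppress=True)
S=bot.read_camera("side");T=bot.read_camera("top")
A=lambda p:(270+(p[0]+.5)/4-.5,85+(p[1]+.5)/4-.5)
B=lambda p:(335+(p[0]+.5)/3.762-.5,90+(p[1]+.5)/3.75-.5)
tt=[(115,245),(232,320),(350,403),(464,474),(579,550)];st=[(164,240),(288,220),(423,203),(541,184),(660,163)]
tr=[(175,160),(287,235),(398,305),(515,380),(630,455)];sr=[(140,195),(262,177),(386,160),(503,143),(615,125)]
tip=[];
for a,b in zip(st,tt):
    X,e=tri(S,A(a),T,B(b));tip.append(X);print("tip",X,e)
for a,b in zip(sr,tr): print("root",*tri(S,A(a),T,B(b)))
tip=np.array(tip);k=[0,1,3,4]
ys=np.array([140,70,-70,-140])/1000
dirn=(ys[:,None]*tip[k]).sum(0)/(ys**2).sum();az=np.arctan2(-dirn[0],dirn[1])
m=tip[k].mean(0);xr=np.array([np.cos(az),np.sin(az),0]);yr=np.array([-xr[1],xr[0],0])
root=m+.0587*xr-[0,0,.0125];d=tip[2]-root
print("scale",np.linalg.norm(dirn),"az",np.degrees(az),"mean tip",m,"root",root,"bent tip (x,y,z)",d@xr,d@yr,d[2])
# block
hsv=cv2.cvtColor(T["pixels"],cv2.COLOR_BGR2HSV);mk=cv2.inRange(hsv,(3,120,60),(20,255,255));w=np.zeros_like(mk);w[175:255,190:262]=mk[175:255,190:262]
pts=cv2.findNonZero(cv2.morphologyEx(w,cv2.MORPH_OPEN,np.ones((3,3))));
bx=cv2.boxPoints(cv2.minAreaRect(pts));P=np.array([onz(T,p,.042) for p in bx]);print(bx,P,np.linalg.norm(P-np.roll(P,1,0),axis=1))
C=lambda p:(195+(p[0]+.5)/4.444-.5,275+(p[1]+.5)/4.44-.5)
for p in [(45,185),(240,76),(372,283),(165,402)]: print("block side corner",onz(S,C(p),.042))
D=lambda p:(190+(p[0]+.5)/5.556-.5,175+(p[1]+.5)/5.55-.5)
for p in [(132,70),(357,118),(300,378),(67,333)]: print("block top corner",onz(T,D(p),.042))
X,e=tri(S,C((187,90)),T,D((128,272)));print("handle top",X,e)
E
```

```text
tip [ 0.6214 -0.0831  0.2463] 0.0002684302607595624
tip [ 0.583  -0.1409  0.2462] 0.003212963859770457
tip [ 0.539  -0.2     0.2466] 0.0015958988942789212
tip [ 0.5018 -0.2567  0.2465] 0.001002641337348309
tip [ 0.4623 -0.312   0.2497] 8.590230322878218e-05
root [ 0.6693 -0.1164  0.2346] 0.002340539378798657
root [ 0.6286 -0.1732  0.2358] 0.002766455699710553
root [ 0.5891 -0.2313  0.2354] 0.0022782858801616195
root [ 0.5495 -0.2904  0.2348] 0.0014383499791858544
root [ 0.5101 -0.347   0.2364] 0.000411620726535512
scale 0.9986345731854112 az -34.86357882055611 mean tip [ 0.5421 -0.1982  0.2472] root [ 0.5903 -0.2317  0.2347] bent tip (x,y,z) -0.06024488292538983 -0.0033112771114789533 0.011891398800718711
[[201.8034 234.1854]
 [212.7753 186.6404]
 [254.0393 196.1629]
 [243.0674 243.7079]] [[0.4733 0.2918 0.042 ]
 [0.5887 0.2663 0.042 ]
 [0.5639 0.1656 0.042 ]
 [0.4488 0.1921 0.042 ]] [0.1026 0.1182 0.1037 0.1181]
block side corner [0.5861 0.267  0.042 ]
block side corner [0.5645 0.1719 0.042 ]
block side corner [0.4453 0.2019 0.042 ]
block side corner [0.4705 0.2938 0.042 ]
block top corner [0.5873 0.2649 0.042 ]
block top corner [0.5647 0.1661 0.042 ]
block top corner [0.4512 0.1909 0.042 ]
block top corner [0.4723 0.2922 0.042 ]
handle top [0.4978 0.2317 0.1701] 0.005950083033767322
```

```bash
cat >> h.py <<'E'
AZB=np.radians(-12.7);AZR=np.radians(-34.86)
PAD=np.array([.4934,.2368,.010]);ROOT=np.array([.5903,-.2317,.2347])
XR=np.array([np.cos(AZR),np.sin(AZR),0]);YR=np.array([-XR[1],XR[0],0])
def tcp(grasp,az,pitch):
    return np.array(grasp)+.019*np.array([np.cos(pitch)*np.cos(az),np.cos(pitch)*np.sin(az),-np.sin(pitch)])
E
python3 - <<'E'
from h import *
for s in(1,-1):
  for pd in(0,10,20,30,40):
    p=np.radians(pd);out=[]
    gs=[(PAD+[0,0,.105],AZB),(PAD+[0,0,.105]-.1*np.array([np.cos(AZB),np.sin(AZB),0]),AZB),(PAD+[0,0,.25],AZB),(ROOT-.12*XR-[0,0,.06],AZR),(ROOT-[0,0,.073],AZR)]
    for g,a in gs:
        q=bot.inverse_kinematics(tcp(g,a,p),toolrot(a,p,s)); out.append(None if q is None else np.round(q,2).tolist())
    print(s,pd,*out,sep="\n  ")
E
```

```text
1
  0
  [0.66, 0.58, 2.22, 4.05, 1.35, 1.3]
  [0.91, 0.56, 2.27, 4.29, 1.44, 1.29]
  [0.66, 0.09, 2.33, 4.15, 1.14, 0.98]
  [-0.47, 0.19, 2.59, 3.29, 1.21, 1.52]
  [-0.52, 0.4, 2.31, 3.24, 1.14, 1.53]
1
  10
  [0.65, 0.41, 2.27, 4.13, 1.11, 1.18]
  [0.9, 0.37, 2.33, 4.37, 1.22, 1.15]
  [0.65, -0.06, 2.33, 4.36, 0.93, 0.75]
  [-0.48, -0.1, 2.64, 3.32, 0.8, 1.47]
  [-0.52, 0.22, 2.34, 3.26, 0.82, 1.51]
1
  20
  [0.62, 0.24, 2.29, 4.28, 0.88, 0.99]
  None
  None
  [-0.48, -0.32, 2.63, 3.44, 0.41, 1.34]
  [-0.53, 0.08, 2.33, 3.3, 0.49, 1.46]
1
  30
  None
  None
  [0.57, -0.24, 2.25, -1.26, 0.7, 0.07]
  None
  [-0.53, -0.01, 2.28, 3.51, 0.19, 1.25]
1
  40
  None
  [0.72, -0.08, 2.36, -1.26, 0.71, 0.33]
  [0.51, -0.26, 2.17, -0.88, 0.73, -0.3]
  [-0.51, -0.44, 2.48, -0.33, 0.24, -1.19]
  None
-1
  0
  [0.66, 0.58, 2.22, 4.05, 1.35, -1.84]
  [0.91, 0.56, 2.27, 4.29, 1.44, -1.85]
  [0.66, 0.09, 2.33, 4.15, 1.14, -2.16]
  [-0.47, 0.19, 2.59, 3.29, 1.21, -1.62]
  [-0.52, 0.4, 2.31, 3.24, 1.14, -1.61]
-1
  10
  [0.65, 0.41, 2.27, 4.13, 1.11, -1.96]
  [0.9, 0.37, 2.33, 4.37, 1.22, -1.99]
  [0.65, -0.06, 2.33, 4.36, 0.93, -2.39]
  [-0.48, -0.1, 2.64, 3.32, 0.8, -1.68]
  [-0.52, 0.22, 2.34, 3.26, 0.82, -1.63]
-1
  20
  [0.62, 0.24, 2.29, 4.28, 0.88, -2.15]
  None
  None
  [-0.48, -0.32, 2.63, 3.44, 0.41, -1.8]
  [-0.53, 0.08, 2.33, 3.3, 0.49, -1.69]
-1
  30
  None
  None
  None
  None
  [-0.53, -0.01, 2.28, 3.51, 0.19, -1.89]
-1
  40
  None
  [0.72, -0.08, 2.36, -1.26, 0.71, -2.81]
  [0.51, -0.26, 2.17, -0.88, 0.73, 2.84]
  [-0.51, -0.44, 2.48, -0.33, 0.24, 1.95]
  None
```

```bash
cat >> h.py <<'E'
P=np.radians(5);G=.115
def go(grasp,az,v=.1): bot.line_to(tcp(grasp,az,P).tolist(),toolrot(az,P,-1).tolist(),max_speed=v)
XB=np.array([np.cos(AZB),np.sin(AZB),0])
E
python3 - <<'E'
from h import *
g=PAD+[0,0,G]
for d,z in((.13,.1),(.1,.05),(.1,0),(0,0),(0,.07)): print(bot.inverse_kinematics(tcp(g-d*XB+[0,0,z],AZB,P),toolrot(AZB,P,-1)))
bot.goto(tcp(g-.1*XB+[0,0,.05],AZB,P).tolist(),toolrot(AZB,P,-1).tolist())
print(bot.current_clock(),bot.current_ee_pos(),bot.current_contact_force())
go(g-.09*XB,AZB)
im=[bot.read_camera(n)["pixels"] for n in("wrist","side")]
cv2.imwrite("pics/w1.png",np.vstack([cv2.resize(im[0],(480,300)),cv2.resize(im[1][225:400,140:420],(480,300))]))
print(bot.current_clock(),bot.current_contact_force())
E
```

```text
None
[ 0.9090625   0.24768114  2.3574697   4.37099217  1.27467787 -2.07535927]
[ 0.9090625   0.43180578  2.31133048  4.3349324   1.32328801 -1.94127418]
[ 0.65327788  0.45937653  2.25585956  4.09277599  1.22020457 -1.91554864]
[ 0.65327788  0.22037804  2.3119615   4.15759075  1.11862378 -2.08091264]
3.875 [0.41446759 0.25493028 0.17361184] [-0.25737338  0.52805281  0.11465068]
4.6333 [-0.19238427 -0.53591114 -0.12273148]
```

View pics/w1.png

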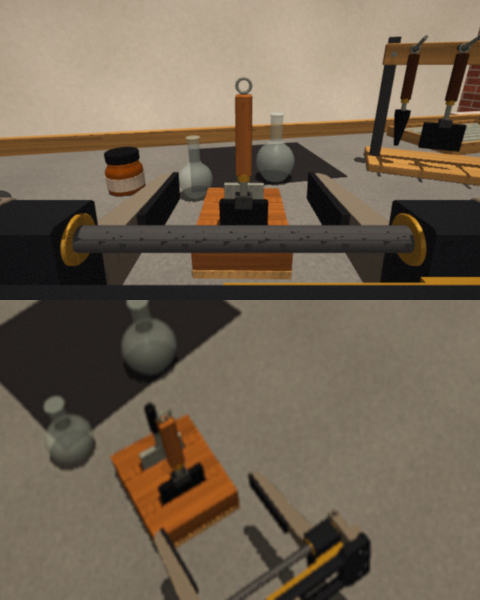

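```bash
cat >> h.py <<'E'
TIP=ROOT+np.array([0,0,.0119])-.0602*XR-.0033*YR
def geye(e): return np.array(e)-[0,0,.178-G]   # grasp point for a wanted eye centre
E
python3 - <<'E'
from h import *
np.set_printoptions(precision=4,suppress=True)
g=PAD+[0,0,G]
go(g,AZB,.08); print(bot.current_contact_force())
bot.set_gripper(0.0,35); print(bot.current_opening()*92,bot.current_grip_force(),bot.current_contact_force())
go(g+[0,0,.06],AZB,.06); print(bot.current_contact_force())
e=TIP-.035*XR
h=geye(e)+[0,0,.01]; m=(g+[0,0,.06]+h)/2-[.05,0,-.02]; mid=(AZB+AZR)/2
go(m,mid,.15); go(h,AZR,.15); go(geye(e),AZR,.05); bot.hold(.3)
print(bot.current_clock(),bot.current_ee_pos(),bot.current_contact_force(),bot.current_opening()*92)
ims={}
for n in("wrist","side","top"):
    c=bot.read_camera(n); cv2.imwrite(f"pics/{n}2.png",c["pixels"]);print(n,"tip",proj(c,TIP),"root",proj(c,ROOT),"eye",proj(c,e)); np.savez(f"{n}2.npz",**c)
    ims[n]=c
w=ims["wrist"]["pixels"]
def crop(n,X,s,k):
    u,v=proj(ims[n],X).astype(int); u0,v0=u-s//2,v-s//2; print(n,"crop",u0,v0,k); return cv2.resize(ims[n]["pixels"][v0:v0+s,u0:u0+s],None,fx=k,fy=k,interpolation=cv2.INTER_CUBIC)
a=cv2.resize(w,(400,250));b=crop("wrist",e,100,4)[:350]
l=np.vstack([a,b]);r=np.vstack([crop("side",TIP,60,5),crop("top",TIP,60,5)])
cv2.imwrite("pics/m2.png",np.hstack([l,r]))
E
```

```text
[ 0.2086 -0.0642  0.0586]
15.550085693117946 34.99993622303009 [-0.83   -0.0718  0.9904]
[-0.0704  0.2411 -0.809 ]Traceback (most recent call last):
  File "<stdin>", line 9, in <module>
  File "h.py", line 26, in go
    def go(grasp,az,v=.1): bot.line_to(tcp(grasp,az,P).tolist(),toolrot(az,P,-1).tolist(),max_speed=v)
                           ~~~~~~~~~~~^^^^^^^^^^^^^^^^^^^^^^^^^^^^^^^^^^^^^^^^^^^^^^^^^^^^^^^^^^^^^^^^
workcell.MotionError: the arm cannot follow that straight line within its joint ranges
```

```bash
cat > mv.py <<'E'
from h import *
np.set_printoptions(precision=4,suppress=True)
g=PAD+[0,0,G]
e=TIP-.035*XR
h=geye(e)+[0,0,.01]
go(g-.07*XB+[0,0,.06],AZB,.12)
bot.goto(tcp(h,AZR,P).tolist(),toolrot(AZR,P,-1).tolist()); go(geye(e),AZR,.05); bot.hold(.3)
print(bot.current_clock(),bot.current_ee_pos(),bot.current_contact_force(),bot.current_opening()*92)
ims={}
for n in("wrist","side","top"):
    c=bot.read_camera(n); cv2.imwrite(f"pics/{n}2.png",c["pixels"]);print(n,"tip",proj(c,TIP),"root",proj(c,ROOT),"eye",proj(c,e)); np.savez(f"{n}2.npz",**c)
    ims[n]=c
w=ims["wrist"]["pixels"]
def crop(n,X,s,k):
    u,v=proj(ims[n],X).astype(int); u0,v0=max(u-s//2,0),max(v-s//2,0); print(n,"crop",u0,v0,k); return cv2.resize(ims[n]["pixels"][v0:v0+s,u0:u0+s],None,fx=k,fy=k,interpolation=cv2.INTER_CUBIC)
a=cv2.resize(w,(400,250));b=crop("wrist",e,100,4)[:350]
l=np.vstack([a,b]);r=np.vstack([crop("side",TIP,60,5),crop("top",TIP,60,5)])
cv2.imwrite("pics/m2.png",np.hstack([l,r]))
E
python3 mv.py
```

```text
11.1917 [ 0.526  -0.1907  0.1823] [ 0.5244 -0.1554 -1.033 ] 15.698008794133985
wrist tip [325.1456 123.4328] root [320.2427 132.1667] eye [325.3147 131.6832]
side tip [375.732  135.3368] root [365.2857 124.6362] eye [381.1399 144.9428]
top tip [427.3968 196.7489] root [440.854  170.8832] eye [417.4765 211.9473]
wrist crop 275 81 4
side crop 345 105 5
top crop 397 166 5
```

View pics/m2.png

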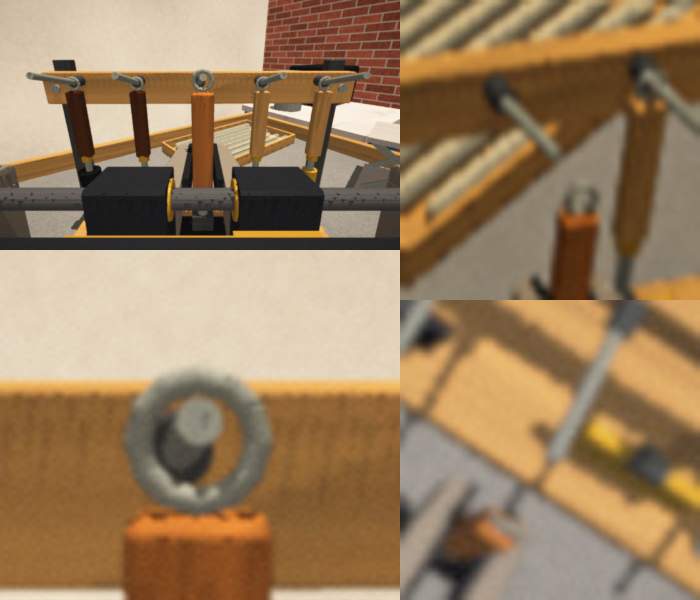

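```bash
cat >> h.py <<'E'
AX=(ROOT-TIP)/np.linalg.norm(ROOT-TIP)
COR=np.array([0,0,.0014])+.00035*YR
def frc(): return np.mean([bot.current_contact_force() for _ in range(3)],0)
def rk(f): return np.array([f@XR,f@YR,f[2]])
def insert(s0,s1,step,off=np.zeros(3),lim=3.,base=np.array([.52,-.16,-1.03]),v=.03):
    for s in np.arange(s0,s1+1e-6,step):
        go(geye(TIP+AX*s-COR+off),AZR,v); f=rk(frc()-base); print("s %.1f"%(s*1e3),np.round(f,2),"t %.1f"%bot.current_clock())
        if np.linalg.norm(f)>lim: print("STOP"); return s
    return s1
E
python3 - <<'E'
from h import *
bot.hold(.2);b=frc();print(b)
go(geye(TIP-AX*.012-COR),AZR,.05)
insert(-.009,.018,.003,base=b,lim=2.5)
w=bot.read_camera("wrist");np.savez("wrist3.npz",**w)
cv2.imwrite("pics/m3.png",cv2.resize(w["pixels"][95:165,275:375],None,fx=7,fy=7,interpolation=cv2.INTER_CUBIC))
E
```

```text
[ 0.21342819 -0.50349207 -1.09606105]
s -9.0 [-1.35  0.91 -0.44] t 12.4
s -6.0 [ 0.15  0.87 -0.82] t 12.7
s -3.0 [-0.77  0.8  -0.39] t 12.9
s 0.0 [-0.38  0.36 -0.46] t 13.2
s 3.0 [-0.16  0.54 -0.07] t 13.4
s 6.0 [ 0.01  0.97 -0.6 ] t 13.7
s 9.0 [-0.53  0.07 -0.62] t 13.9
s 12.0 [-0.38  0.38 -0.  ] t 14.2
s 15.0 [-0.91  0.48  0.03] t 14.4
s 18.0 [-1.4   0.87 -0.08] t 14.7
```

View pics/m3.png

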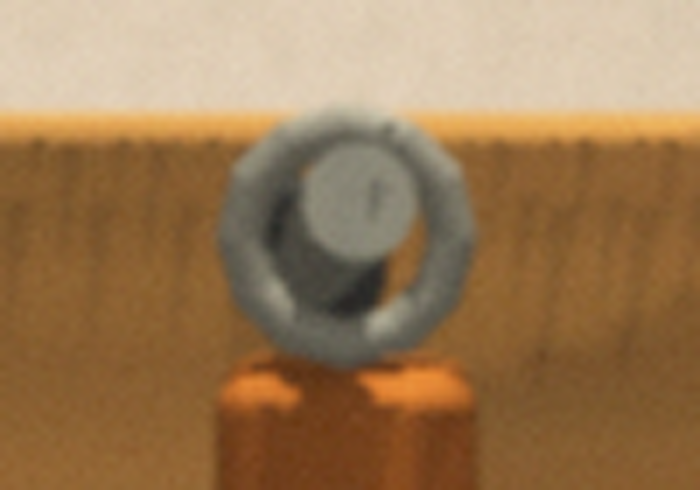

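```bash
python3 - <<'E'
from h import *
w=dict(np.load("wrist3.npz"))
for n,X in(("tip",TIP),("s18",TIP+.018*AX),("root",ROOT)):
    p=proj(w,X);print(n,p,"crop",(p-[275,95]+.5)*7,(w["R"]@X+w["t"])[2])
print(bot.current_ee_pos()-tcp(geye(TIP+AX*.018-COR),AZR,P))
E
```

```text
tip [326.83697494 123.36988345] crop [366.35882457 202.08918412] 0.1239376553123131
s18 [324.21954209 127.62383185] crop [348.03679466 231.86682293] 0.14175424816244125
root [319.98104528 134.5123932 ] crop [318.36731697 280.08675243] 0.1847650471120198
[ 6.34363944e-05 -5.23641103e-05  9.82075611e-06]
```

```bash
python3 - <<'E'
from h import *
b=np.array([-.1,-.2,-1.3])
s=insert(.021,.048,.003,base=b,lim=3.)
if s>=.0479: s=insert(.0495,.064,.0015,base=b,lim=3.5)
bot.hold(.2);print(rk(frc()-b))
w=bot.read_camera("wrist");np.savez("wrist4.npz",**w)
c=bot.read_camera("side");np.savez("side4.npz",**c);cv2.imwrite("pics/side4.png",c["pixels"]);u,v=proj(c,ROOT).astype(int)
cv2.imwrite("pics/m4.png",np.hstack([cv2.resize(w["pixels"][95:165,275:350],(450,420),interpolation=cv2.INTER_CUBIC),cv2.resize(c["pixels"][v-20:v+64,u-35:u+35],(350,420),interpolation=cv2.INTER_CUBIC)]))
E
```

```text
s 21.0 [ 0.83  0.06 -0.28] t 15.0
s 24.0 [-0.66  0.19  0.79] t 15.2
s 27.0 [-0.21  0.81 -0.59] t 15.5
s 30.0 [-0.14  0.13  0.27] t 15.7
s 33.0 [-0.36  0.01 -0.73] t 16.0
s 36.0 [-0.42  0.19 -0.46] t 16.2
s 39.0 [-0.4   0.64  0.75] t 16.5
s 42.0 [-0.44 -0.27 -0.07] t 16.7
s 45.0 [ 0.34  0.14 -0.58] t 17.0
s 48.0 [-0.72 -1.14  0.05] t 17.2
s 49.5 [-0.48  0.82  0.31] t 17.5
s 51.0 [-0.44  0.52  1.24] t 17.7
s 52.5 [ 0.25  0.48 -0.27] t 18.0
s 54.0 [-0.17  0.57 -0.17] t 18.2
s 55.5 [-0.7  -0.44 -0.59] t 18.5
s 57.0 [-3.84  0.47  1.07] t 18.7
STOP
[-4.48347459 -0.18597397  0.7290094 ]
```

View pics/m4.png

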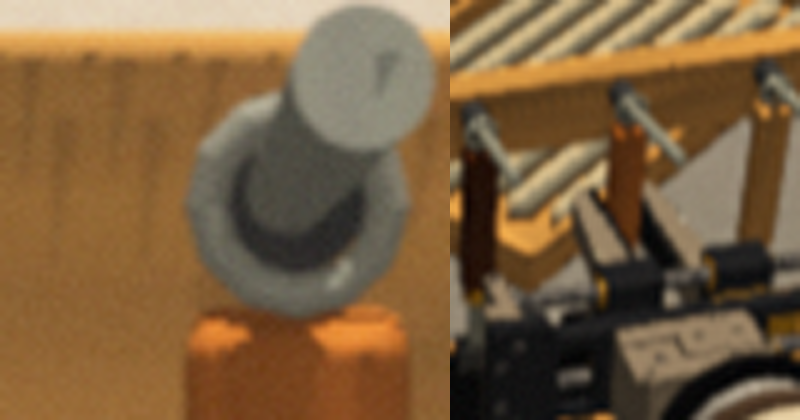

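```bash
python3 - <<'E'
from h import *
b=np.array([-.1,-.2,-1.3])
for i,dz in enumerate(np.arange(.0004,.0033,.0004)):
    go(geye(TIP+AX*.0565-COR-[0,0,dz]),AZR,.02);bot.hold(.05);f=rk(np.mean([frc() for _ in range(3)],0)-b);print(round(dz*1e3,1),f.round(2))
    if f[2]>2 or np.linalg.norm(f)>7: break
bot.set_gripper(.30);bot.hold(.4);print("open",bot.current_opening()*92,frc(),bot.current_clock())
p=np.array(bot.current_ee_pos());w=bot.read_camera("wrist");np.savez("wrist5.npz",**w)
bot.hold(.3)
c=bot.read_camera("side");u,v=proj(c,ROOT).astype(int)
cv2.imwrite("pics/m5.png",np.hstack([cv2.resize(w["pixels"][85:265,225:425],(450,405),interpolation=cv2.INTER_CUBIC),cv2.resize(c["pixels"][v-20:v+64,u-35:u+35],(340,405),interpolation=cv2.INTER_CUBIC)]))
E
```

```text
0.4 [-2.98 -0.61  1.56]
0.8 [-3.41  1.07  2.53]
open 27.698388742509305 [0.27249893 0.14668915 0.20575281] 20.3917
```

View pics/m5.png

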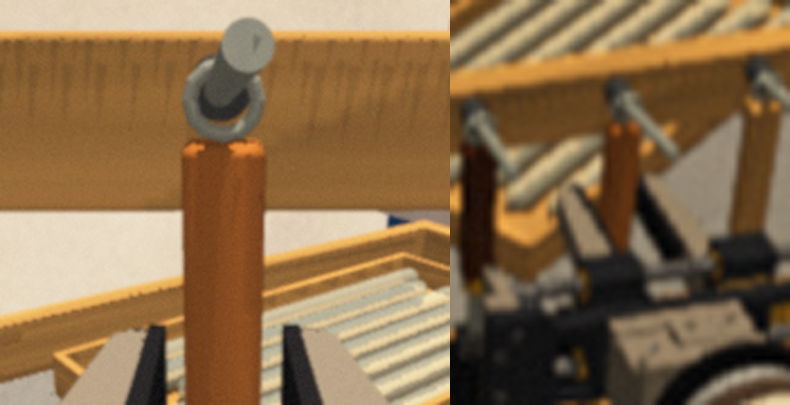

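```bash
python3 - <<'E'
from h import *
np.set_printoptions(precision=2,suppress=True)
b=np.array(bot.current_ee_pos())
q=b-.12*XR
bot.line_to(q.tolist(),max_speed=.06);bot.hold(.5)
print(bot.current_clock(),frc())
c=bot.read_camera("side");np.savez("side6.npz",**c);cv2.imwrite("pics/side6.png",c["pixels"])
u,v=proj(c,ROOT).astype(int)
H=np.array([[70],[0],[-70]])/1e3
base=ROOT-.0016*XR-[0,0,.0014+.008]
pr=np.array([proj(c,base+y*YR) for y in H[:,0]]);ob=np.array([(480-450,143),(622-450,125),(770-450,102)])/4.857+[u-35,v-20]
print("res",ob-pr);print("middle vs neighbours",(ob-pr)[1]-((ob-pr)[0]+(ob-pr)[2])/2,"px for 3mm out",proj(c,base-.003*XR)-pr[1])
# before/after differences: any motion of other objects
import cv2
a=cv2.imread("pics/side0.png");d=cv2.absdiff(a,c["pixels"]).max(2)
for n,(x0,y0,x1,y1) in dict(nb_left=(300,130,350,195),nb_right=(375,130,425,195),flasks=(165,220,245,322),spat=(218,285,234,325)).items(): print(n,(d[y0:y1,x0:x1]>40).sum())
# handle verticality in side view: orange handle mask around the middle peg
hsv=cv2.cvtColor(c["pixels"],cv2.COLOR_BGR2HSV)
m=((d>40).astype(np.uint8))[100:215,335:390]
n,l,s,ce=cv2.connectedComponentsWithStats(m);k=[i for i in range(1,n) if s[i,4]>15]
print(s[k]+[335,100,0,0,0])
foot=ROOT-.0016*XR-[0,0,.0014+.178]
print("exp foot",proj(c,foot),"plate corners",proj(c,foot+.026*YR),proj(c,foot-.026*YR),proj(c,foot+.026*YR+[0,0,.06]),proj(c,foot-.026*YR+[0,0,.06]))
E
```

```text
23.4417 [-0.25  0.67  1.08]
res [[0.64 0.75]
 [0.23 1.25]
 [1.7  0.62]]
middle vs neighbours [-0.94  0.56] px for 3mm out [0.4  0.74]
nb_left 7
nb_right 413
flasks 259
spat 11
[[ 361  130    9   13   68]
 [ 350  146   40   69 1068]
 [ 384  172    6   17   64]
 [ 351  191   23   17  111]]
exp foot [360.13 183.57] plate corners [350.42 185.15] [369.77 182.01] [351.67 167.19] [371.81 164.05]
```

```bash
python3 - <<'E'
from workcell import bot
bot.hold(1.0);print(bot.current_clock());print(bot.job_done())
E
```

```text
24.4917
the job is handed in; nothing more can be done
None
```

I drew the paddle from its slot, hung it on the middle peg, pushed it against the collar until I felt about 4 N, released it, and handed the job in at 24.5 s; no verdict came back. A last camera check put the eye at home to within about 2 mm, but the gripper partly hid the right-hand neighbour, so I could not confirm that one stayed put.

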